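# Pack the lamp gear kit and shut its case

### The arm

A 6-joint arm with a two-finger parallel gripper is mounted at the origin on the work surface. World frame = base frame: x ahead of the robot, y to its left, z up, the work surface at z = 0. Lengths are in m, angles in rad, forces in N, time in s.
With the tool pointing down it reaches from about 0.325 to 0.775 m from the base axis. Payload 5.5 kg.
Tool frame: the origin (TCP) lies between the finger pads; the fingertips stand 19 mm ahead of it and the grasp point (between the pads) is the TCP; z points along the fingers, y is the line along which they close (so a half turn about z gives the same grasp; the last joint's range is limited). The gripper opens to 88 mm and grips with 3 to 60 N. Pads are 20 mm wide; open, the fingers measure 115 mm over their backs; the gripper's body (75 mm by 178 mm) begins 61 mm behind the grasp point.
Start: joints at [1.254, 0.091, 1.231, -0, 1.82, -0.057], TCP at [0.154, 0.58, 0.205] pointing down, gripper open.
Joint ranges: [-2.87, 2.87], [-0.86, 2.18], [0.17, 2.46], [-1.51, 4.65], [0.06, 2.69], [-2.65, 2.65]. Speed limits (rad/s): [2.57, 2.57, 3.01, 3.14, 3.14, 3.14].

### API

Orientations are given as a unit quaternion [x, y, z, w].
In Python, from cell import r gives the robot as it stands.
- The arm moves only by the shell command python3 -m pendant 'ROWS' [OPENING] [FORCE]. ROWS is a JSON object whose one key "deltas" holds a list of rows, each an object of numbers: "dx", "dy", "dz": the shift along the world's x, y, z in cm; "ax", "ay", "az": the turn, a rotation vector about the world's x, y, z in rad. In form: {"deltas": [{"dx": .., "dy": .., "dz": .., "ax": .., "ay": .., "az": ..}, ...]}. A call has exactly 8 rows; each row is the pose to reach, as a shift and turn from the pose commanded when the call began; what a row does not reach only later rows make up. A row lasts 1/8 s, in which the tool goes at most 62.5 mm and 10.7 degrees, less where a joint would pass 70% of its speed; a pose out of reach is approached as far as the arm can. A call with a gripper value outside its range is refused whole. OPENING is the finger opening in cm, from 0 to 8.78, set as the call begins (- or left out, the last holds). The fingers move at their own pace and stop on an object; FORCE is the grip in N (left out, the last holds). Time passes only in rows, so rows that repeat a pose let the fingers close, or fill a call up. It gives the time, the measured TCP pose, the force, the opening and the grip force at its end, in the units of the state.
- r.get_obs(): the state, without advancing time (a new reading comes with each control period).
- r.get_image(name): name is "side" or "top" or "wrist"; returns the picture (480x640x3 uint8, red, green, blue); there is no depth.
- r.get_calibration(name): a dict with "vfov" (degrees; the focal length in pixels is half the picture's height over the tangent of half this angle, whatever the lens; pixels are square), "cx", "cy" (the principal point, pixels), "eye" and "rotation" of the camera in the world; the wrist camera has in their place "mount" (4x4, takes a point from camera to tool coordinates, whose origin is the TCP and whose axes are the flange's). Camera axes: x right, y down, z forward; pixel columns grow to the right and rows downward; lengths in m; the calibration is good to about 2 mm. A picture is of the moment at which its call begins: read the wrist's pose just before it. get_calibration takes no time and is no camera call.
- r.sign_off(): hands the job in; it is judged then, once.
The state is a dict: "time": time; "joint_pos": joint angles; "joint_velocities": joint speeds; "joint_torque": joint torques, N m; "position": TCP position; "orientation": TCP orientation; "contact_force": force on the tool from outside, world axes, zero at the start; "wrist_torque": the same for the moment, N m; "finger_gap": finger opening in m; "finger_force": force on a finger pad.
Only numpy, scipy, OpenCV 4.12 (cv2) and the standard library are available. Lean on these libraries where they do the work, as an engineer would, in place of code of your own. Each camera call takes 0.05 s, during which the arm holds its last target. There are 200 camera calls.

### The job

Pack the gear for one lamp into the open wooden case: stand the small capacitor in the round pocket, the square lampholder in the square pocket and the short driver in the long pocket, each upright on the pocket's floor, then lower the lid until it is fully shut. The big capacitor and the long driver are for another lamp: leave them where they lie.

Things in the scene. Friction and masses are not known exactly. Their poses are not given: they have to be found in the camera images.
- case: brown wooden case fixed to the bench, outside 132 (x) x 292 (y) x 62 mm high, walls and floor 6 mm; origin centre of its underside. Its +x is the hinge side, away from the robot; the three inserts lie side by side in it along its y, 86 mm apart, in any order. The lid's hinge line runs along y, 66 mm to +x of the origin and 62 mm above it
- lid (a joint): angle of the case's lid, rad: 0 shut, 1.9 fully open, leaning back past upright. Wooden board 132 x 292 x 8 mm; its inner face lies on the hinge line. Starts open (1.6 to 1.85); the stiff hinge holds any angle, 2 to 4 N near the free edge moves it. A black knob 28 mm wide stands 43 mm out of its outer face (top when shut), midway along y, 102 mm from the hinge
- insert_round: pale pine insert block lying flat in the case, 116 (x) x 84 (y) x 14 mm high; origin centre of its underside, 6 mm above the bench, axes as the case's. In its top centre a round pocket, 50 mm across and 10 mm deep, with a thin grey floor (the floor is 4 mm above the origin)
- insert_square: pale pine insert block lying flat in the case, 116 (x) x 84 (y) x 14 mm high; origin centre of its underside, 6 mm above the bench, axes as the case's. In its top centre a square pocket, 52 x 52 mm and 10 mm deep, with a thin grey floor (the floor is 4 mm above the origin)
- insert_slot: pale pine insert block lying flat in the case, 116 (x) x 84 (y) x 14 mm high; origin centre of its underside, 6 mm above the bench, axes as the case's. In its top centre a long pocket, 80 mm along x, 46 mm along y and 10 mm deep, with a thin grey floor (the floor is 4 mm above the origin)
- capacitor: the small capacitor: an upright aluminium can 32 mm across, 38 mm high, with two flat brass tabs to 44 mm; about 70 g; origin centre of its underside, z up
- lampholder: square white ceramic lampholder with a dark round mouth on top, 34 x 34 x 36 mm high; about 80 g; origin centre of its underside, z up, x and y along its sides
- driver: the short driver: white plastic block 64 (x) x 30 (y) x 32 mm high with black terminals at both ends of its top; about 90 g; origin centre of its underside, z up, x along its length
- capacitor_big: the big capacitor, not wanted: like the small one but 56 mm across; 44 mm high with its tabs; origin centre of its underside
- driver_long: the long driver, not wanted: like the short one but 92 (x) x 40 (y) x 32 mm high; origin centre of its underside, x along its length
Mind the look-alikes: they are no part of the job. Leave any green or orange look-alike of the capacitor alone.

How it is judged:
By the outcome, as a careful person would: the job done as asked, in the order asked, and still so for the second after the job is handed in, with the robot touching nothing.
It also fails if it takes over 120 s, if anything falls off the work surface, if the arm or the gripper's body presses on something with over 40 N, if the wrist force passes 120 N, or if a joint passes its speed limit or range.

## Working session

There is one attempt and no reset: what is moved stays moved. The work goes in short steps, Python scripts to look and compute and a shell command to move; the robot and the scene stay as the last step left them, time stands still between calls to the robot, and variables do not carry over. Pictures are saved under pics/ and viewed, at most 14 in all, crops included, and the job is handed in when it is done.

```bash
mkdir -p pics; ls; python3 - <<'E'
from cell import r
import cv2,json
for n in("top","side"):
    cv2.imwrite(f"pics/{n}0.png",r.get_image(n)[:,:,::-1]); print(n,r.get_calibration(n))
print(r.get_calibration("wrist")); print(r.get_obs())
E
```

```text
pics
top {'vfov': 57.73903166269014, 'cx': 324.3345230930645, 'cy': 244.9544084846731, 'eye': array([ 0.36347619, -0.04601093,  1.02808094]), 'rotation': array([ 0.70674553, -0.70142239,  0.07229969, -0.05735977])}
side {'vfov': 55.68421565497044, 'cx': 317.9711538719556, 'cy': 239.94355508088816, 'eye': array([ 0.29631698, -0.89037149,  0.5907532 ]), 'rotation': array([ 0.8623422 , -0.12300401,  0.06783812, -0.48645034])}
{'vfov': 64.38897562538058, 'cx': 321.69015799008196, 'cy': 232.49479277433136, 'mount': array([[ 9.15606605e-04, -9.53908165e-01, -3.00097276e-01,
         8.27202937e-02],
       [ 9.99999563e-01,  8.16071509e-04,  4.57014908e-04,
        -2.53322959e-04],
       [-1.91049416e-04, -3.00097563e-01,  9.53908495e-01,
        -1.79884226e-01],
       [ 0.00000000e+00,  0.00000000e+00,  0.00000000e+00,
         1.00000000e+00]])}
{'time': 0.1, 'joint_pos': array([ 1.25431307e+00,  9.17711613e-02,  1.23177169e+00, -5.45595061e-06,
        1.81979324e+00, -5.67107744e-02]), 'joint_velocities': array([ 0.00042237, -0.00107808, -0.00020191,  0.00043614, -0.00092924,
        0.00104047]), 'joint_torque': array([ 2.58726366e-03, -4.47858131e+01, -4.07571673e+01,  6.99565513e-02,
        2.84249999e-02, -1.28383772e-04]), 'position': array([0.15403301, 0.57958173, 0.20382389]), 'orientation': array([ 1.29521958e-01,  9.91576171e-01, -8.57075482e-04, -1.59118948e-04]), 'contact_force': array([0.93742944, 0.01923187, 0.23736768]), 'wrist_torque': array([ 0.01631476, -0.00156706,  0.0283171 ]), 'finger_force': 0.0, 'finger_gap': 0.08815938309081317}
```

View pics/top0.png

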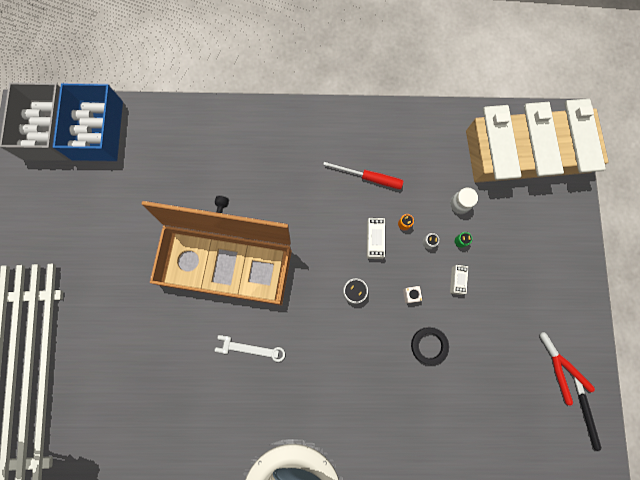

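View pics/side0.png

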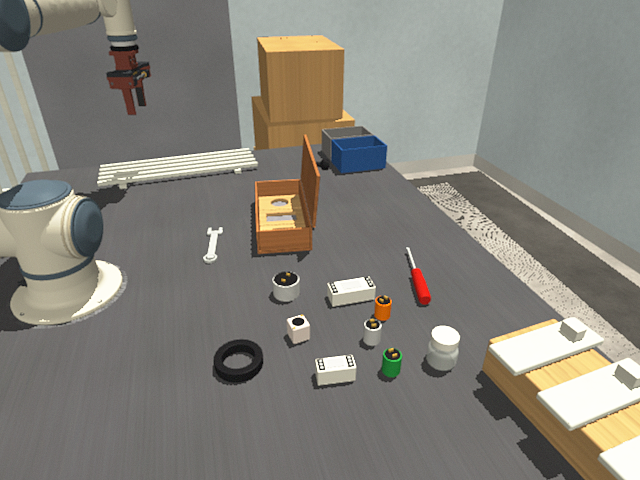

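The top view shows these candidates:
- **Capacitors:** grey at (432,241), orange at (406,221), green at (464,240), and the big one at (356,291). The small aluminium one is (432,241), since it is bare grey and narrow.
- **Drivers:** (460,279) is short and wanted. (376,238) is long.
- **Lampholder:** (414,295).
- **Case pockets, left to right:** round (188,260), slot (225,268), square (262,271).

Next I'll confirm these in enlarged crops.

```bash
cat > h.py <<'E'
import numpy as np,cv2
from scipy.spatial.transform import Rotation as R
from cell import r
def cam(n,obs=None):
    c=r.get_calibration(n); f=240/np.tan(np.radians(c["vfov"]/2))
    if n=="wrist":
        o=obs or r.get_obs(); Q=R.from_quat(o["orientation"]).as_matrix(); m=np.array(c["mount"])
        return f,c["cx"],c["cy"],Q@m[:3,3]+o["position"],Q@m[:3,:3]
    return f,c["cx"],c["cy"],np.array(c["eye"]),R.from_quat(c["rotation"]).as_matrix()
def ray(C,p):
    f,cx,cy,e,M=C; return e,M@np.array([(p[0]-cx)/f,(p[1]-cy)/f,1])
def plane(C,p,z):
    e,d=ray(C,p); return e+d*(z-e[2])/d[2]
def proj(C,P):
    f,cx,cy,e,M=C; q=M.T@(np.array(P)-e); return np.array([cx+f*q[0]/q[2],cy+f*q[1]/q[2]])
def tri(obs): # list of (C,p) -> point, residual
    A=np.zeros((3,3));b=np.zeros(3);L=[]
    for C,p in obs:
        e,d=ray(C,p);d=d/np.linalg.norm(d);K=np.eye(3)-np.outer(d,d);A+=K;b+=K@e;L.append((K,e))
    x=np.linalg.solve(A,b); return x,[round(float(np.linalg.norm(K@(x-e))),4) for K,e in L]
E
python3 - <<'E'
import cv2,numpy as np
t=cv2.imread("pics/top0.png");s=cv2.imread("pics/side0.png")
a=cv2.resize(t[195:315,330:490],None,fx=5,fy=5,interpolation=cv2.INTER_CUBIC)
cv2.imwrite("pics/cA.png",a)
a=cv2.resize(t[190:310,135:295],None,fx=5,fy=5,interpolation=cv2.INTER_CUBIC)
cv2.imwrite("pics/cB.png",a)
a=cv2.resize(s[260:395,240:420],None,fx=4.4,fy=4.4,interpolation=cv2.INTER_CUBIC)
cv2.imwrite("pics/cC.png",a)
E
```

```text
(no output)
```

View pics/cA.png

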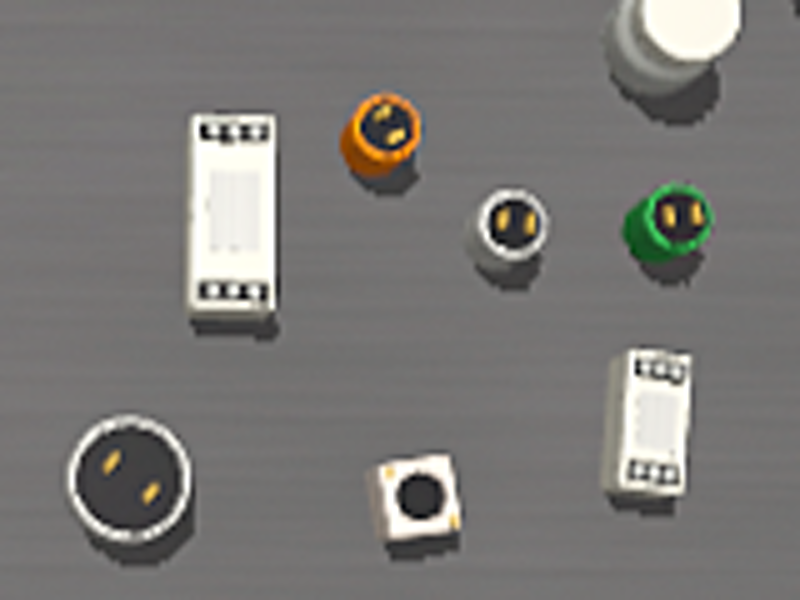

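View pics/cB.png

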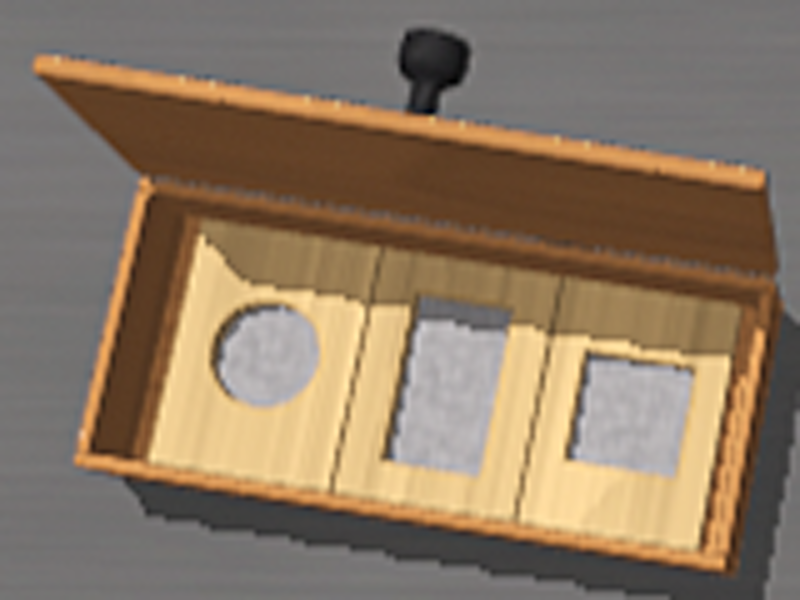

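View pics/cC.png

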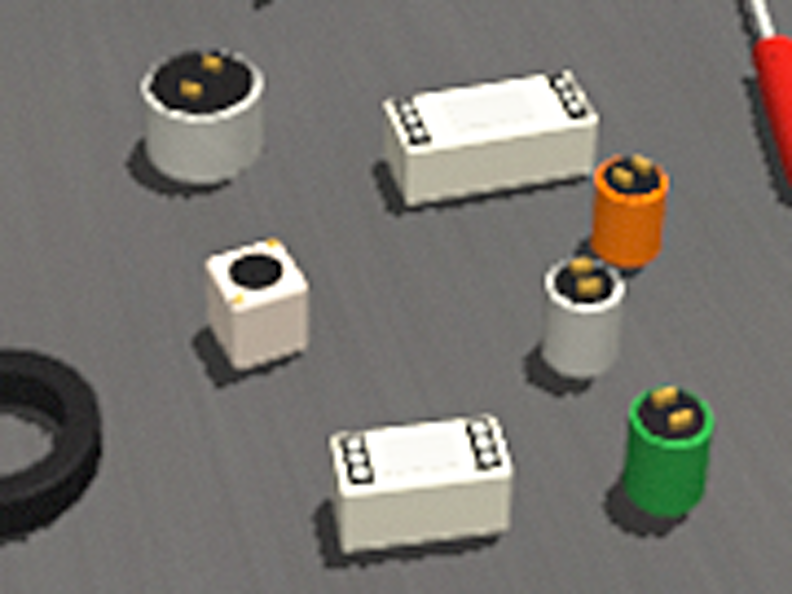

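The crops confirm the picks. The grey can in crop A at (513,227) is the small capacitor, about 32 mm across and bare metal. The block at (653,422) is the short driver, and the square one with the dark mouth at (420,496) is the lampholder. Next I'll triangulate them.

```bash
python3 - <<'E'
from h import *
np.set_printoptions(precision=4,suppress=True)
T=cam("top");S=cam("side")
a=lambda x,y:(330+(x+.5)/5-.5,195+(y+.5)/5-.5)
b=lambda x,y:(135+(x+.5)/5-.5,190+(y+.5)/5-.5)
c=lambda x,y:(240+(x+.5)/4.4-.5,260+(y+.5)/4.4-.5)
print("cap",tri([(T,a(513,227)),(S,c(585,283))]),plane(T,a(513,227),.038))
print("lamp",tri([(T,a(420,496)),(S,c(255,271))]),plane(T,a(420,496),.036))
L=[plane(T,a(*p),.036) for p in[(374,467),(452,455),(461,530),(387,541)]]
print("lampc",np.mean(L,0),[np.linalg.norm(L[i]-L[i-1]) for i in range(4)],[np.degrees(np.arctan2(*(L[i]-L[i-1])[[1,0]])) for i in range(4)])
D=[plane(T,a(*p),.032) for p in[(630,349),(692,353),(684,495),(616,488)]]
dT=np.mean([a(*p) for p in[(630,349),(692,353),(684,495),(616,488)]],0)
dS=np.mean([c(*p) for p in[(332,433),(495,416),(511,470),(342,492)]],0)
print("drv",np.mean(D,0),tri([(T,dT),(S,dS)]),[np.linalg.norm(D[i]-D[i-1]) for i in range(4)],[np.degrees(np.arctan2(*(D[i]-D[i-1])[[1,0]])) for i in range(4)])
K=[plane(T,b(*p),.062) for p in[(78,464),(728,570),(777,285),(148,182)]]
print("case",K,np.mean(K,0),[np.linalg.norm(K[i]-K[i-1]) for i in range(4)],[np.degrees(np.arctan2(*(K[i]-K[i-1])[[1,0]])) for i in range(4)])
for n,p in[("round",(266,353)),("slot",(450,385)),("sq",(632,414))]: print(n,plane(T,b(*p),.010),plane(T,b(*p),.02))
# knob,lid top corners
print("knob",plane(T,b(434,60),.15), [plane(T,b(*p),.19) for p in[(35,62),(765,178)]])
E
```

```text
cap (array([ 0.5624, -0.3186,  0.0363]), [0.0005, 0.0005]) [ 0.5616 -0.318   0.038 ]
lamp (array([ 0.4359, -0.2712,  0.0342]), [0.0007, 0.0007]) [ 0.4364 -0.2709  0.036 ]
lampc [ 0.4355 -0.2702  0.036 ] [np.float64(0.03391641118758622), np.float64(0.0364856236838759), np.float64(0.03423303970435361), np.float64(0.034367993162821256)] [np.float64(8.454537532767604), np.float64(-80.92268238990476), np.float64(-175.08890276509183), np.float64(98.69692554148358)]
drv [ 0.4721 -0.3822  0.032 ] (array([ 0.4716, -0.3827,  0.0302]), [0.0005, 0.0005]) [np.float64(0.06521078833135549), np.float64(0.02897707387660882), np.float64(0.06624736123447982), np.float64(0.03142976021727534)] [np.float64(-8.541858578800184), np.float64(-93.21937956786834), np.float64(173.6482198866934), np.float64(84.55829225231886)]
case [array([0.4554, 0.3172, 0.062 ]), array([0.411 , 0.0303, 0.062 ]), array([0.5385, 0.0113, 0.062 ]), array([0.5831, 0.2958, 0.062 ])] [0.497  0.1637 0.062 ] [np.float64(0.12942255629418095), np.float64(0.2903748131776289), np.float64(0.12891835452126393), np.float64(0.28798826673826067)] [np.float64(170.4814051724775), np.float64(-98.80342548639092), np.float64(-8.460517164306468), np.float64(81.09780910669583)]
round [0.5132 0.2533 0.01  ] [0.5117 0.2504 0.02  ]
slot [0.4988 0.1666 0.01  ] [0.4974 0.1645 0.02  ]
sq [0.4858 0.0811 0.01  ] [0.4846 0.0798 0.02  ]
knob [0.6163 0.1504 0.15  ] [array([0.6021, 0.2984, 0.19  ]), array([0.5581, 0.0093, 0.19  ])]
```

```bash
python3 -m pendant '{"deltas":[{"dx":3,"dy":-6,"dz":0,"ax":0,"ay":0,"az":0.02},{"dx":6,"dy":-12,"dz":0,"ax":0,"ay":0,"az":0.04},{"dx":9,"dy":-18,"dz":0,"ax":0,"ay":0,"az":0.06},{"dx":12,"dy":-23,"dz":0,"ax":0,"ay":0,"az":0.08},{"dx":15,"dy":-29,"dz":0,"ax":0,"ay":0,"az":0.1},{"dx":18,"dy":-35,"dz":0,"ax":0,"ay":0,"az":0.1},{"dx":21,"dy":-41,"dz":0,"ax":0,"ay":0,"az":0.1},{"dx":24,"dy":-46,"dz":0,"ax":0,"ay":0,"az":0.1}]}' 8.7 10
python3 -m pendant '{"deltas":[{"dx":2,"dy":-6,"dz":0,"ax":0,"ay":0,"az":0},{"dx":4,"dy":-11,"dz":0,"ax":0,"ay":0,"az":0},{"dx":6,"dy":-17,"dz":0,"ax":0,"ay":0,"az":0},{"dx":8,"dy":-23,"dz":0,"ax":0,"ay":0,"az":0},{"dx":9,"dy":-29,"dz":0,"ax":0,"ay":0,"az":0},{"dx":10,"dy":-35,"dz":0,"ax":0,"ay":0,"az":0},{"dx":10,"dy":-40,"dz":0,"ax":0,"ay":0,"az":0},{"dx":10,"dy":-40,"dz":0,"ax":0,"ay":0,"az":0}]}'
```

```text
time: 1.1
position: [0.3851, 0.1345, 0.2047]
orientation: [0.08, 0.997, 0.0, 0.0]
contact_force: [0.6, 0.0, -0.1]
finger_gap: 0.0867
finger_force: 0.0
time: 2.1
position: [0.4838, -0.2665, 0.2032]
orientation: [0.082, 0.997, 0.0, -0.001]
contact_force: [0.5, 0.9, -0.4]
finger_gap: 0.0871
finger_force: 0.0
```

```bash
python3 - <<'E'
from h import *
o=r.get_obs(); cv2.imwrite("pics/w1.png",r.get_image("wrist")[:,:,::-1])
C=cam("wrist",o); print(o["position"])
for n,P in dict(cap=[.562,-.318,.038],lamp=[.436,-.2705,.036],drv=[.472,-.3824,.032]).items(): print(n,proj(C,P))
E
```

```text
[ 0.48377634 -0.26645533  0.20315457]
cap [283.44689667 290.26285738]
lamp [308.63102283 155.45320892]
drv [199.22539072 212.4576346 ]
```

View pics/w1.png

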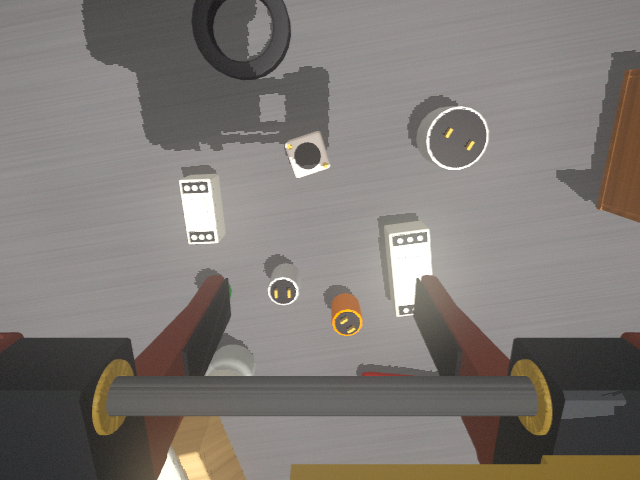

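Image w1 shows the cap at (283,291), lampholder at (307,155) and driver at (200,212). The predictions agree to about 1 px, so I'll go for the capacitor.

```bash
python3 -m pendant '{"deltas":[{"dx":4,"dy":-2.5,"dz":0,"ax":0,"ay":0,"az":0},{"dx":7.8,"dy":-5.15,"dz":0,"ax":0,"ay":0,"az":0},{"dx":7.8,"dy":-5.15,"dz":-3,"ax":0,"ay":0,"az":0},{"dx":7.8,"dy":-5.15,"dz":-6,"ax":0,"ay":0,"az":0},{"dx":7.8,"dy":-5.15,"dz":-9,"ax":0,"ay":0,"az":0},{"dx":7.8,"dy":-5.15,"dz":-11,"ax":0,"ay":0,"az":0},{"dx":7.8,"dy":-5.15,"dz":-11,"ax":0,"ay":0,"az":0},{"dx":7.8,"dy":-5.15,"dz":-11,"ax":0,"ay":0,"az":0}]}' 4.6 15
```

```text
time: 3.15
position: [0.5633, -0.315, 0.0965]
orientation: [0.08, 0.997, -0.0, 0.001]
contact_force: [-0.1, -0.7, -0.2]
finger_gap: 0.046
finger_force: 0.0
```

```bash
python3 -m pendant '{"deltas":[{"dx":-0.1,"dy":-0.3,"dz":-1,"ax":0,"ay":0,"az":0},{"dx":-0.1,"dy":-0.3,"dz":-2.5,"ax":0,"ay":0,"az":0},{"dx":-0.1,"dy":-0.3,"dz":-4,"ax":0,"ay":0,"az":0},{"dx":-0.1,"dy":-0.3,"dz":-5,"ax":0,"ay":0,"az":0},{"dx":-0.1,"dy":-0.3,"dz":-6,"ax":0,"ay":0,"az":0},{"dx":-0.1,"dy":-0.3,"dz":-6.3,"ax":0,"ay":0,"az":0},{"dx":-0.1,"dy":-0.3,"dz":-6.3,"ax":0,"ay":0,"az":0},{"dx":-0.1,"dy":-0.3,"dz":-6.3,"ax":0,"ay":0,"az":0}]}'
python3 -m pendant '{"deltas":[{"dz":0},{"dz":0},{"dz":0},{"dz":0},{"dz":0},{"dz":0},{"dz":0},{"dz":0}]}' 2.5 15
```

```text
time: 4.15
position: [0.562, -0.3183, 0.0325]
orientation: [0.08, 0.997, -0.0, 0.0]
contact_force: [-0.7, 0.5, -0.3]
finger_gap: 0.0457
finger_force: 0.0schema error: expected keys dx, dy, dz, ax, ay, az
```

```bash
python3 -m pendant '{"deltas":[{"dx":0,"dy":0,"dz":0,"ax":0,"ay":0,"az":0},{"dx":0,"dy":0,"dz":0,"ax":0,"ay":0,"az":0},{"dx":0,"dy":0,"dz":0,"ax":0,"ay":0,"az":0},{"dx":0,"dy":0,"dz":0,"ax":0,"ay":0,"az":0},{"dx":0,"dy":0,"dz":0,"ax":0,"ay":0,"az":0},{"dx":0,"dy":0,"dz":0,"ax":0,"ay":0,"az":0},{"dx":0,"dy":0,"dz":0,"ax":0,"ay":0,"az":0},{"dx":0,"dy":0,"dz":0,"ax":0,"ay":0,"az":0}]}' 2.5 15
```

```text
time: 5.15
position: [0.5617, -0.3181, 0.0318]
orientation: [0.08, 0.997, 0.0, 0.0]
contact_force: [0.6, 0.3, -0.2]
finger_gap: 0.0249
finger_force: 0.0
```

```bash
python3 - <<'E'
from h import *
a=r.get_image("wrist")[200:440,180:440,::-1]; s=r.get_image("side")[250:400,280:440,::-1]
s=cv2.resize(s,(400,375),interpolation=cv2.INTER_CUBIC);a=cv2.resize(a,(400,375))
cv2.imwrite("pics/w2.png",np.hstack([a,s]))
E
```

```text
(no output)
```

View pics/w2.png

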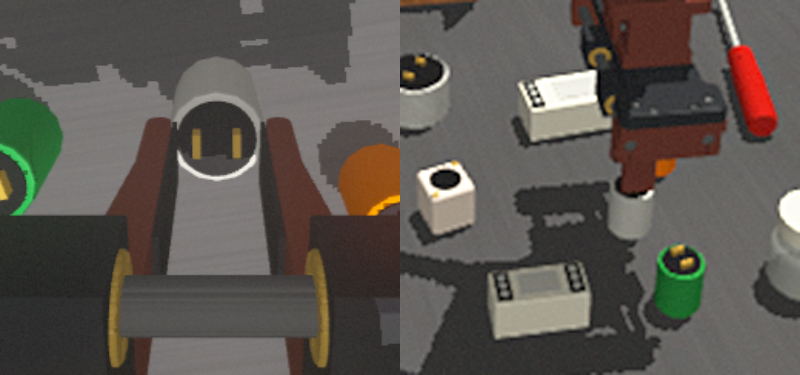

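w2 shows the can standing between the pads with its rim at crop (218,140), but the gap of 24.9 mm is just the commanded opening. That doesn't fit a 32 mm can, so I'll close fully and read the gap and force.

```bash
python3 -m pendant '{"deltas":[{"dx":0,"dy":0,"dz":0,"ax":0,"ay":0,"az":0},{"dx":0,"dy":0,"dz":0,"ax":0,"ay":0,"az":0},{"dx":0,"dy":0,"dz":0,"ax":0,"ay":0,"az":0},{"dx":0,"dy":0,"dz":0,"ax":0,"ay":0,"az":0},{"dx":0,"dy":0,"dz":0,"ax":0,"ay":0,"az":0},{"dx":0,"dy":0,"dz":0,"ax":0,"ay":0,"az":0},{"dx":0,"dy":0,"dz":0,"ax":0,"ay":0,"az":0},{"dx":0,"dy":0,"dz":0,"ax":0,"ay":0,"az":0}]}' 0 15; python3 -c "
from h import *
a=r.get_image('wrist')[200:440,180:440,::-1];cv2.imwrite('pics/w3.png',cv2.resize(a,(520,480)))"
```

```text
time: 6.25
position: [0.5617, -0.3181, 0.0318]
orientation: [0.08, 0.997, -0.0, -0.0]
contact_force: [0.1, 0.2, -0.5]
finger_gap: 0.0005
finger_force: 0.0
```

View pics/w3.png

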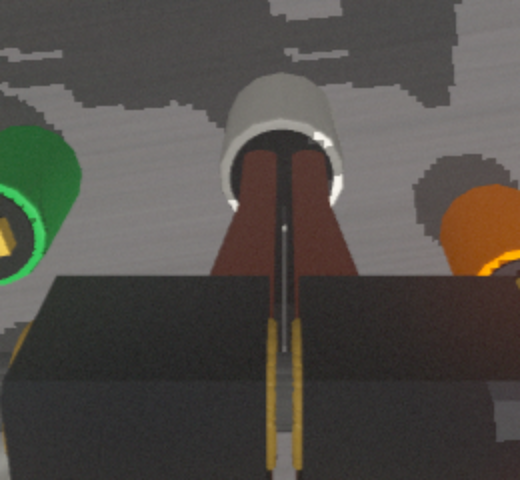

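In w3 the closed fingers sit in front of (above) the can at crop (285,150) and don't straddle it. The real tips must be higher than the reported z implies, so I'll check their height in the side view against projected marks.

```bash
python3 - <<'E'
from h import *
o=r.get_obs();S=cam("side");p=o["position"];print(p,o["joint_pos"])
im=r.get_image("side")[:,:,::-1].copy()
u0,v0=310,200;k=5
c=cv2.resize(im[v0:v0+110,u0:u0+130],None,fx=k,fy=k,interpolation=cv2.INTER_CUBIC)
for dz,col in((.061,(255,0,0)),(.02,(0,255,255)),(0,(0,255,0)),(-.019,(0,0,255))):
    q=proj(S,p+[0,0,dz]); print(dz,q)
    x=int((q[0]-u0+.5)*k);y=int((q[1]-v0+.5)*k); cv2.circle(c,(x,y),3,col,-1)
W=cam("wrist",o);print("cap wrist pred",proj(W,[.562,-.318,.038]))
cv2.imwrite("pics/s1.png",c)
E
```

```text
[ 0.56171636 -0.31813762  0.03185257] [-5.68008546e-01  2.45517125e-01  1.36613331e+00 -1.07905742e-05
  1.52989847e+00 -1.97894266e+00]
0.061 [373.74427959 299.19609716]
0.02 [372.34856769 317.27401561]
0 [371.69386133 325.75408097]
-0.019 [371.08697095 333.61481118]
cap wrist pred [322.35460998 286.55784308]
```

View pics/s1.png

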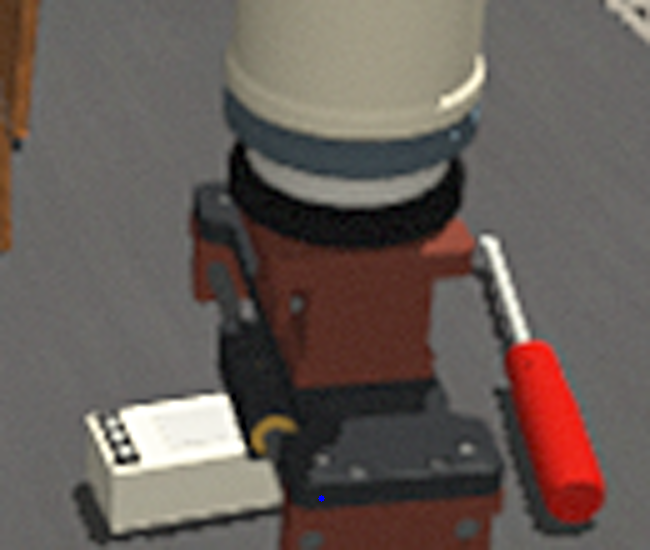

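```bash
python3 - <<'E'
from h import *
im=r.get_image("side").astype(int); o=r.get_obs()
R_,G,B=im[...,0],im[...,1],im[...,2]
m=(R_>1.5*G)&(R_<150)&(R_>35)
for v in range(296,345,2):
    c=np.where(m[v,350:405])[0]+350
    print(v,(c.min(),c.max(),len(c)) if len(c) else None, im[v,373])
S=cam("side");W=cam("wrist",o)
print(tri([(S,(373,322)),(W,(322.5,275))]))
for z in(.02,.03,.04,.05,.06):print(z,proj(S,[.5617,-.3181,z]),proj(W,[.5617,-.3181,z]))
E
```

```text
296 None [61 60 62]
298 (np.int64(367), np.int64(367), 1) [31 35 33]
300 (np.int64(367), np.int64(404), 18) [33 38 38]
302 (np.int64(366), np.int64(404), 39) [78 46 38]
304 (np.int64(367), np.int64(401), 35) [89 48 40]
306 (np.int64(367), np.int64(400), 31) [75 56 56]
308 (np.int64(366), np.int64(404), 34) [64 68 67]
310 (np.int64(366), np.int64(404), 37) [78 40 29]
312 (np.int64(366), np.int64(399), 32) [88 46 37]
314 (np.int64(366), np.int64(381), 16) [88 48 36]
316 (np.int64(366), np.int64(380), 15) [86 45 38]
318 (np.int64(367), np.int64(379), 13) [84 46 37]
320 (np.int64(368), np.int64(385), 18) [87 41 36]
322 (np.int64(367), np.int64(371), 5) [30 18 21]
324 None [116  93  40]
326 None [117  92  37]
328 None [0 0 6]
330 None [147 144 137]
332 None [143 143 132]
334 None [139 138 127]
336 None [142 140 134]
338 None [139 138 129]
340 None [141 141 130]
342 None [139 135 127]
344 None [145 143 135]
(array([ 0.56031472, -0.31719832,  0.03788094]), [0.0041, 0.0041])
0.02 [371.29748815 330.66775071] [321.98489504 271.75681864]
0.03 [371.61784466 326.51695759] [322.00203684 279.41944249]
0.04 [371.94225277 322.31366862] [322.0209124  287.85707704]
0.05 [372.27078985 318.05688159] [322.04179875 297.1935639 ]
0.06 [372.60353522 313.74556859] [322.06503528 307.58061458]
```

The side-view tip is at v≈322, which puts the tips at z≈0.042. The reading implies 0.013, so the fingers end about 29 mm higher than stated. Lateral position is fine. I'll treat the true grasp z as reading + 0.029, then open and go lower in checked steps.

```bash
python3 -m pendant '{"deltas":[{"dx":0,"dy":0,"dz":0.8,"ax":0,"ay":0,"az":0},{"dx":0,"dy":0,"dz":0.8,"ax":0,"ay":0,"az":0},{"dx":0,"dy":0,"dz":0.8,"ax":0,"ay":0,"az":0},{"dx":0,"dy":0,"dz":0.8,"ax":0,"ay":0,"az":0},{"dx":0,"dy":0,"dz":0.8,"ax":0,"ay":0,"az":0},{"dx":0,"dy":0,"dz":0.8,"ax":0,"ay":0,"az":0},{"dx":0,"dy":0,"dz":0.8,"ax":0,"ay":0,"az":0},{"dx":0,"dy":0,"dz":0.8,"ax":0,"ay":0,"az":0}]}' 4.6 15
python3 -m pendant '{"deltas":[{"dx":0,"dy":0,"dz":-0.4,"ax":0,"ay":0,"az":0},{"dx":0,"dy":0,"dz":-0.8,"ax":0,"ay":0,"az":0},{"dx":0,"dy":0,"dz":-1.2,"ax":0,"ay":0,"az":0},{"dx":0,"dy":0,"dz":-1.6,"ax":0,"ay":0,"az":0},{"dx":0,"dy":0,"dz":-2,"ax":0,"ay":0,"az":0},{"dx":0,"dy":0,"dz":-2.4,"ax":0,"ay":0,"az":0},{"dx":0,"dy":0,"dz":-2.6,"ax":0,"ay":0,"az":0},{"dx":0,"dy":0,"dz":-2.6,"ax":0,"ay":0,"az":0}]}'
```

```text
time: 7.4
position: [0.5617, -0.3181, 0.0398]
orientation: [0.08, 0.997, -0.0, 0.0]
contact_force: [-0.4, -0.6, -0.0]
finger_gap: 0.0461
finger_force: 0.0
time: 8.4
position: [0.5616, -0.3181, 0.0136]
orientation: [0.08, 0.997, 0.0, -0.0]
contact_force: [0.2, 0.8, 0.5]
finger_gap: 0.0461
finger_force: 0.0
```

```bash
python3 -m pendant '{"deltas":[{"dx":0,"dy":0,"dz":-0.3,"ax":0,"ay":0,"az":0},{"dx":0,"dy":0,"dz":-0.6,"ax":0,"ay":0,"az":0},{"dx":0,"dy":0,"dz":-0.9,"ax":0,"ay":0,"az":0},{"dx":0,"dy":0,"dz":-0.9,"ax":0,"ay":0,"az":0},{"dx":0,"dy":0,"dz":-0.9,"ax":0,"ay":0,"az":0},{"dx":0,"dy":0,"dz":-0.9,"ax":0,"ay":0,"az":0},{"dx":0,"dy":0,"dz":-0.9,"ax":0,"ay":0,"az":0},{"dx":0,"dy":0,"dz":-0.9,"ax":0,"ay":0,"az":0}]}'
python3 -m pendant '{"deltas":[{"dx":0,"dy":0,"dz":0,"ax":0,"ay":0,"az":0},{"dx":0,"dy":0,"dz":0,"ax":0,"ay":0,"az":0},{"dx":0,"dy":0,"dz":0,"ax":0,"ay":0,"az":0},{"dx":0,"dy":0,"dz":0,"ax":0,"ay":0,"az":0},{"dx":0,"dy":0,"dz":0,"ax":0,"ay":0,"az":0},{"dx":0,"dy":0,"dz":0,"ax":0,"ay":0,"az":0},{"dx":0,"dy":0,"dz":0,"ax":0,"ay":0,"az":0},{"dx":0,"dy":0,"dz":0,"ax":0,"ay":0,"az":0}]}' 2 15
```

```text
time: 9.4
position: [0.5617, -0.3181, 0.0049]
orientation: [0.08, 0.997, -0.0, 0.0]
contact_force: [0.4, -0.3, -0.1]
finger_gap: 0.0459
finger_force: 0.0
time: 10.4
position: [0.5617, -0.3181, 0.0049]
orientation: [0.08, 0.997, -0.0, 0.0]
contact_force: [-0.6, -0.5, 0.1]
finger_gap: 0.0318
finger_force: 15.0
```

```bash
python3 -m pendant '{"deltas":[{"dx":0,"dy":0,"dz":3,"ax":0,"ay":0,"az":0},{"dx":0,"dy":0,"dz":7,"ax":0,"ay":0,"az":0},{"dx":-2,"dy":0,"dz":11,"ax":0,"ay":0,"az":0},{"dx":-5,"dy":3,"dz":13,"ax":0,"ay":0,"az":0},{"dx":-7,"dy":7,"dz":13,"ax":0,"ay":0,"az":0},{"dx":-9,"dy":12,"dz":13,"ax":0,"ay":0,"az":0},{"dx":-11,"dy":17,"dz":13,"ax":0,"ay":0,"az":0},{"dx":-11,"dy":22,"dz":13,"ax":0,"ay":0,"az":0}]}'
python3 -m pendant '{"deltas":[{"dx":0,"dy":5,"dz":0,"ax":0,"ay":0,"az":0},{"dx":0,"dy":10,"dz":0,"ax":0,"ay":0,"az":0},{"dx":0,"dy":15,"dz":0,"ax":0,"ay":0,"az":0},{"dx":0,"dy":20,"dz":0,"ax":0,"ay":0,"az":0},{"dx":0,"dy":25,"dz":0,"ax":0,"ay":0,"az":0},{"dx":0,"dy":25,"dz":0,"ax":0,"ay":0,"az":0},{"dx":0,"dy":25,"dz":0,"ax":0,"ay":0,"az":0},{"dx":0,"dy":25,"dz":0,"ax":0,"ay":0,"az":0}]}'
```

```text
time: 11.4
position: [0.4506, -0.0968, 0.135]
orientation: [0.08, 0.997, -0.0, 0.0]
contact_force: [0.5, 0.6, -0.3]
finger_gap: 0.0317
finger_force: 15.0
time: 12.4
position: [0.4519, 0.1507, 0.1348]
orientation: [0.081, 0.997, -0.0, 0.0]
contact_force: [-0.2, -0.6, -0.8]
finger_gap: 0.0316
finger_force: 15.0
```

```bash
python3 - <<'E'
from h import *
o=r.get_obs(); cv2.imwrite("pics/w4.png",r.get_image("wrist")[:,:,::-1]); C=cam("wrist",o); print(o["position"])
e=np.array([.988,-.153]);f=np.array([.153,.988]);c=np.array([.497,.164])
for k in(1,0,-1): print(proj(C,[*(c+.086*k*f),.01]))
for s,t in((-.066,.146),(-.066,-.146)): print(proj(C,[*(c+s*e+t*f),.062]))
E
```

```text
[0.45185142 0.15074408 0.13481602]
[445.40117849 264.34336991]
[345.47329723 264.97801358]
[245.66383699 265.61190516]
[566.45895982 202.53311125]
[136.41768955 205.41994514]
```

View pics/w4.png

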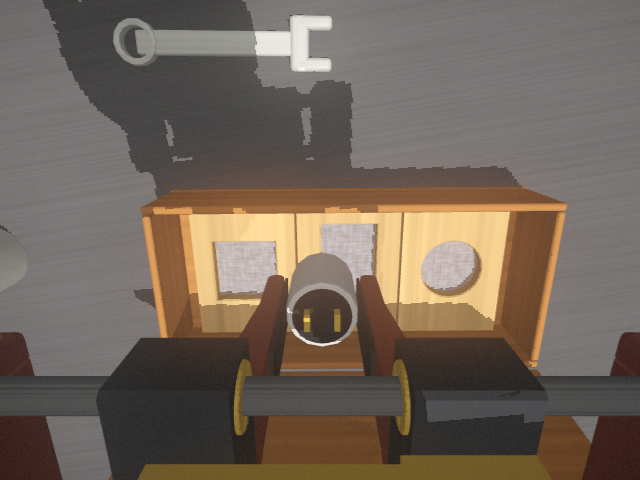

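w4 shows the square floor at (246,267), the slot at about (348,250) and the round pocket at (448,266). These are within 3 px of prediction, and the can is held upright at (322,313). Lowering it into the round pocket.

```bash
python3 -m pendant '{"deltas":[{"dx":3,"dy":5,"dz":0,"ax":0,"ay":0,"az":0},{"dx":5.9,"dy":9.9,"dz":0,"ax":0,"ay":0,"az":0},{"dx":5.9,"dy":9.9,"dz":-2,"ax":0,"ay":0,"az":0},{"dx":5.9,"dy":9.9,"dz":-5,"ax":0,"ay":0,"az":0},{"dx":5.9,"dy":9.9,"dz":-8,"ax":0,"ay":0,"az":0},{"dx":5.9,"dy":9.9,"dz":-9.5,"ax":0,"ay":0,"az":0},{"dx":5.9,"dy":9.9,"dz":-9.5,"ax":0,"ay":0,"az":0},{"dx":5.9,"dy":9.9,"dz":-9.5,"ax":0,"ay":0,"az":0}]}'

```

```text
time: 13.45
position: [0.5115, 0.2507, 0.0414]
orientation: [0.08, 0.997, 0.0, 0.001]
contact_force: [0.2, -0.0, -0.2]
finger_gap: 0.0315
finger_force: 15.0
```

```bash
python3 -m pendant '{"deltas":[{"dx":0,"dy":0,"dz":-0.6,"ax":0,"ay":0,"az":0},{"dx":0,"dy":0,"dz":-1.2,"ax":0,"ay":0,"az":0},{"dx":0,"dy":0,"dz":-1.8,"ax":0,"ay":0,"az":0},{"dx":0,"dy":0,"dz":-2.3,"ax":0,"ay":0,"az":0},{"dx":0,"dy":0,"dz":-2.5,"ax":0,"ay":0,"az":0},{"dx":0,"dy":0,"dz":-2.5,"ax":0,"ay":0,"az":0},{"dx":0,"dy":0,"dz":-2.5,"ax":0,"ay":0,"az":0},{"dx":0,"dy":0,"dz":-2.5,"ax":0,"ay":0,"az":0}]}'

```

```text
time: 14.45
position: [0.5108, 0.2509, 0.0149]
orientation: [0.08, 0.997, 0.0, 0.0]
contact_force: [-0.4, 0.4, -0.7]
finger_gap: 0.0313
finger_force: 15.0
```

```bash
python3 -m pendant '{"deltas":[{"dx":0,"dy":0,"dz":0,"ax":0,"ay":0,"az":0},{"dx":0,"dy":0,"dz":0,"ax":0,"ay":0,"az":0},{"dx":0,"dy":0,"dz":0,"ax":0,"ay":0,"az":0},{"dx":0,"dy":0,"dz":0,"ax":0,"ay":0,"az":0},{"dx":0,"dy":0,"dz":0,"ax":0,"ay":0,"az":0},{"dx":0,"dy":0,"dz":0,"ax":0,"ay":0,"az":0},{"dx":0,"dy":0,"dz":0.5,"ax":0,"ay":0,"az":0},{"dx":0,"dy":0,"dz":1,"ax":0,"ay":0,"az":0}]}' 4.8 15
python3 -m pendant '{"deltas":[{"dx":0,"dy":0,"dz":3,"ax":0,"ay":0,"az":0},{"dx":0,"dy":0,"dz":7,"ax":0,"ay":0,"az":0},{"dx":0,"dy":0,"dz":11,"ax":0,"ay":0,"az":0},{"dx":-3,"dy":-3,"dz":13,"ax":0,"ay":0,"az":0},{"dx":-7,"dy":-8,"dz":13,"ax":0,"ay":0,"az":0.05},{"dx":-7,"dy":-14,"dz":13,"ax":0,"ay":0,"az":0.1},{"dx":-7,"dy":-20,"dz":13,"ax":0,"ay":0,"az":0.15},{"dx":-7,"dy":-25,"dz":13,"ax":0,"ay":0,"az":0.2}]}'
python3 -m pendant '{"deltas":[{"dx":0,"dy":-5,"dz":0,"ax":0,"ay":0,"az":0.1},{"dx":0,"dy":-10,"dz":0,"ax":0,"ay":0,"az":0.1},{"dx":0,"dy":-15,"dz":0,"ax":0,"ay":0,"az":0.1},{"dx":0,"dy":-20,"dz":0,"ax":0,"ay":0,"az":0.1},{"dx":0,"dy":-25,"dz":0,"ax":0,"ay":0,"az":0.1},{"dx":0,"dy":-27,"dz":0,"ax":0,"ay":0,"az":0.1},{"dx":0,"dy":-27,"dz":0,"ax":0,"ay":0,"az":0.1},{"dx":0,"dy":-27,"dz":0,"ax":0,"ay":0,"az":0.1}]}' 5.6
```

```text
time: 15.45
position: [0.5108, 0.2509, 0.0253]
orientation: [0.08, 0.997, 0.0, 0.0]
contact_force: [0.5, 0.1, -0.7]
finger_gap: 0.0481
finger_force: 0.0
time: 16.45
position: [0.4404, -0.001, 0.1557]
orientation: [-0.021, 1.0, -0.0, 0.001]
contact_force: [1.2, -0.3, -0.3]
finger_gap: 0.0481
finger_force: 0.0
time: 17.45
position: [0.441, -0.2679, 0.1551]
orientation: [-0.071, 0.998, 0.0, 0.0]
contact_force: [0.6, 0.1, 0.3]
finger_gap: 0.0559
finger_force: 0.0
```

```bash
python3 -m pendant '{"deltas":[{"dx":-0.5,"dy":-0.3,"dz":-3,"ax":0,"ay":0,"az":0},{"dx":-0.5,"dy":-0.3,"dz":-6,"ax":0,"ay":0,"az":0},{"dx":-0.5,"dy":-0.3,"dz":-9,"ax":0,"ay":0,"az":0},{"dx":-0.5,"dy":-0.3,"dz":-11,"ax":0,"ay":0,"az":0},{"dx":-0.5,"dy":-0.3,"dz":-13,"ax":0,"ay":0,"az":0},{"dx":-0.5,"dy":-0.3,"dz":-15,"ax":0,"ay":0,"az":0},{"dx":-0.5,"dy":-0.3,"dz":-15,"ax":0,"ay":0,"az":0},{"dx":-0.5,"dy":-0.3,"dz":-15,"ax":0,"ay":0,"az":0}]}' 5.6 15
python3 -m pendant '{"deltas":[{"dx":0,"dy":0,"dz":0,"ax":0,"ay":0,"az":0},{"dx":0,"dy":0,"dz":0,"ax":0,"ay":0,"az":0},{"dx":0,"dy":0,"dz":0,"ax":0,"ay":0,"az":0},{"dx":0,"dy":0,"dz":0,"ax":0,"ay":0,"az":0},{"dx":0,"dy":0,"dz":0,"ax":0,"ay":0,"az":0},{"dx":0,"dy":0,"dz":0,"ax":0,"ay":0,"az":0},{"dx":0,"dy":0,"dz":0,"ax":0,"ay":0,"az":0},{"dx":0,"dy":0,"dz":0,"ax":0,"ay":0,"az":0}]}' 2 15
```

```text
time: 18.45
position: [0.4361, -0.2724, 0.0055]
orientation: [-0.07, 0.998, -0.0, 0.0]
contact_force: [-0.7, 0.7, -0.4]
finger_gap: 0.0562
finger_force: 0.0
time: 19.45
position: [0.436, -0.2723, 0.0054]
orientation: [-0.07, 0.998, -0.0, 0.0]
contact_force: [-0.4, -0.3, 5.2]
finger_gap: 0.034
finger_force: 15.0
```

```bash
python3 -m pendant '{"deltas":[{"dx":0,"dy":0,"dz":3,"ax":0,"ay":0,"az":0},{"dx":0,"dy":0,"dz":7,"ax":0,"ay":0,"az":0},{"dx":0,"dy":0,"dz":11,"ax":0,"ay":0,"az":-0.05},{"dx":0,"dy":4,"dz":13,"ax":0,"ay":0,"az":-0.1},{"dx":0,"dy":9,"dz":13,"ax":0,"ay":0,"az":-0.15},{"dx":0,"dy":14,"dz":13,"ax":0,"ay":0,"az":-0.2},{"dx":0,"dy":19,"dz":13,"ax":0,"ay":0,"az":-0.25},{"dx":0,"dy":23,"dz":13,"ax":0,"ay":0,"az":-0.3}]}'
python3 -m pendant '{"deltas":[{"dx":1,"dy":4,"dz":0,"ax":0,"ay":0,"az":0},{"dx":3,"dy":8,"dz":0,"ax":0,"ay":0,"az":0},{"dx":4.8,"dy":12.2,"dz":0,"ax":0,"ay":0,"az":0},{"dx":4.8,"dy":12.2,"dz":0,"ax":0,"ay":0,"az":0},{"dx":4.8,"dy":12.2,"dz":-3,"ax":0,"ay":0,"az":0},{"dx":4.8,"dy":12.2,"dz":-6,"ax":0,"ay":0,"az":0},{"dx":4.8,"dy":12.2,"dz":-8,"ax":0,"ay":0,"az":0},{"dx":4.8,"dy":12.2,"dz":-8,"ax":0,"ay":0,"az":0}]}'
```

```text
time: 20.45
position: [0.4351, -0.0403, 0.134]
orientation: [0.08, 0.997, 0.0, -0.001]
contact_force: [0.5, 0.0, -0.8]
finger_gap: 0.0339
finger_force: 15.0
time: 21.45
position: [0.4823, 0.0792, 0.0529]
orientation: [0.08, 0.997, -0.0, -0.002]
contact_force: [-0.2, 0.7, -0.2]
finger_gap: 0.0339
finger_force: 15.0
```

```bash
python3 -m pendant '{"deltas":[{"dx":0.1,"dy":0,"dz":-0.8,"ax":0,"ay":0,"az":0},{"dx":0.1,"dy":0,"dz":-1.6,"ax":0,"ay":0,"az":0},{"dx":0.1,"dy":0,"dz":-2.4,"ax":0,"ay":0,"az":0},{"dx":0.1,"dy":0,"dz":-3.2,"ax":0,"ay":0,"az":0},{"dx":0.1,"dy":0,"dz":-3.6,"ax":0,"ay":0,"az":0},{"dx":0.1,"dy":0,"dz":-3.6,"ax":0,"ay":0,"az":0},{"dx":0.1,"dy":0,"dz":-3.6,"ax":0,"ay":0,"az":0},{"dx":0.1,"dy":0,"dz":-3.6,"ax":0,"ay":0,"az":0}]}'
```

```text
time: 22.45
position: [0.4849, 0.0799, 0.0192]
orientation: [0.08, 0.997, 0.0, 0.0]
contact_force: [0.3, -0.0, -1.2]
finger_gap: 0.0338
finger_force: 15.0
```

Another 0.4 cm down, then I'll release and travel to the driver. Its closing angle is about 83°, so I'm turning +0.03.

```bash
python3 -m pendant '{"deltas":[{"dx":0,"dy":0,"dz":-0.2,"ax":0,"ay":0,"az":0},{"dx":0,"dy":0,"dz":-0.4,"ax":0,"ay":0,"az":0},{"dx":0,"dy":0,"dz":-0.4,"ax":0,"ay":0,"az":0},{"dx":0,"dy":0,"dz":-0.4,"ax":0,"ay":0,"az":0},{"dx":0,"dy":0,"dz":-0.4,"ax":0,"ay":0,"az":0},{"dx":0,"dy":0,"dz":-0.4,"ax":0,"ay":0,"az":0},{"dx":0,"dy":0,"dz":-0.4,"ax":0,"ay":0,"az":0},{"dx":0,"dy":0,"dz":-0.4,"ax":0,"ay":0,"az":0}]}'
python3 -m pendant '{"deltas":[{"dx":0,"dy":0,"dz":0,"ax":0,"ay":0,"az":0},{"dx":0,"dy":0,"dz":0,"ax":0,"ay":0,"az":0},{"dx":0,"dy":0,"dz":0,"ax":0,"ay":0,"az":0},{"dx":0,"dy":0,"dz":0,"ax":0,"ay":0,"az":0},{"dx":0,"dy":0,"dz":0,"ax":0,"ay":0,"az":0},{"dx":0,"dy":0,"dz":0,"ax":0,"ay":0,"az":0},{"dx":0,"dy":0,"dz":0.5,"ax":0,"ay":0,"az":0},{"dx":0,"dy":0,"dz":1,"ax":0,"ay":0,"az":0}]}' 5 15
python3 -m pendant '{"deltas":[{"dx":0,"dy":0,"dz":3,"ax":0,"ay":0,"az":0},{"dx":0,"dy":0,"dz":7,"ax":0,"ay":0,"az":0},{"dx":0,"dy":-1,"dz":11,"ax":0,"ay":0,"az":0.03},{"dx":-1,"dy":-6,"dz":13,"ax":0,"ay":0,"az":0.03},{"dx":-1,"dy":-11,"dz":13,"ax":0,"ay":0,"az":0.03},{"dx":-1,"dy":-16,"dz":13,"ax":0,"ay":0,"az":0.03},{"dx":-1,"dy":-21,"dz":13,"ax":0,"ay":0,"az":0.03},{"dx":-1,"dy":-26,"dz":13,"ax":0,"ay":0,"az":0.03}]}'
python3 -m pendant '{"deltas":[{"dx":0,"dy":-5,"dz":0,"ax":0,"ay":0,"az":0},{"dx":0,"dy":-10,"dz":0,"ax":0,"ay":0,"az":0},{"dx":0,"dy":-15,"dz":0,"ax":0,"ay":0,"az":0},{"dx":0,"dy":-20,"dz":0,"ax":0,"ay":0,"az":0},{"dx":0,"dy":-20,"dz":0,"ax":0,"ay":0,"az":0},{"dx":0,"dy":-20,"dz":0,"ax":0,"ay":0,"az":0},{"dx":0,"dy":-20,"dz":0,"ax":0,"ay":0,"az":0},{"dx":0,"dy":-20,"dz":0,"ax":0,"ay":0,"az":0}]}' 5.2
```

```text
time: 23.45
position: [0.4848, 0.0799, 0.0154]
orientation: [0.08, 0.997, 0.0, 0.0]
contact_force: [-2.3, -0.9, 4.8]
finger_gap: 0.0337
finger_force: 15.0
time: 24.45
position: [0.4848, 0.0799, 0.0253]
orientation: [0.08, 0.997, 0.0, 0.0]
contact_force: [-0.5, 0.4, 0.2]
finger_gap: 0.0498
finger_force: 0.0
time: 25.45
position: [0.4746, -0.1818, 0.1555]
orientation: [0.065, 0.998, -0.0, 0.001]
contact_force: [0.6, 1.5, 0.3]
finger_gap: 0.0501
finger_force: 0.0
time: 26.45
position: [0.4751, -0.3791, 0.1554]
orientation: [0.064, 0.998, -0.0, 0.0]
contact_force: [-0.1, -0.6, -0.1]
finger_gap: 0.052
finger_force: 0.0
```

```bash
python3 -m pendant '{"deltas":[{"dx":-0.3,"dy":-0.35,"dz":-3,"ax":0,"ay":0,"az":0},{"dx":-0.3,"dy":-0.35,"dz":-6,"ax":0,"ay":0,"az":0},{"dx":-0.3,"dy":-0.35,"dz":-9,"ax":0,"ay":0,"az":0},{"dx":-0.3,"dy":-0.35,"dz":-11,"ax":0,"ay":0,"az":0},{"dx":-0.3,"dy":-0.35,"dz":-13,"ax":0,"ay":0,"az":0},{"dx":-0.3,"dy":-0.35,"dz":-15.2,"ax":0,"ay":0,"az":0},{"dx":-0.3,"dy":-0.35,"dz":-15.2,"ax":0,"ay":0,"az":0},{"dx":-0.3,"dy":-0.35,"dz":-15.2,"ax":0,"ay":0,"az":0}]}' 5.2 15
python3 -m pendant '{"deltas":[{"dx":0,"dy":0,"dz":0,"ax":0,"ay":0,"az":0},{"dx":0,"dy":0,"dz":0,"ax":0,"ay":0,"az":0},{"dx":0,"dy":0,"dz":0,"ax":0,"ay":0,"az":0},{"dx":0,"dy":0,"dz":0,"ax":0,"ay":0,"az":0},{"dx":0,"dy":0,"dz":0,"ax":0,"ay":0,"az":0},{"dx":0,"dy":0,"dz":0,"ax":0,"ay":0,"az":0},{"dx":0,"dy":0,"dz":0,"ax":0,"ay":0,"az":0},{"dx":0,"dy":0,"dz":0,"ax":0,"ay":0,"az":0}]}' 2 15
```

```text
time: 27.45
position: [0.4722, -0.384, 0.0039]
orientation: [0.065, 0.998, -0.0, 0.001]
contact_force: [0.4, 0.5, 1.1]
finger_gap: 0.0518
finger_force: 0.0
time: 28.45
position: [0.472, -0.3839, 0.0036]
orientation: [0.065, 0.998, -0.0, 0.0]
contact_force: [-0.6, 2.0, 6.2]
finger_gap: 0.0301
finger_force: 15.0
```

```bash
python3 -m pendant '{"deltas":[{"dx":0,"dy":0,"dz":3,"ax":0,"ay":0,"az":0},{"dx":0,"dy":0,"dz":7,"ax":0,"ay":0,"az":0},{"dx":0,"dy":0,"dz":11,"ax":0,"ay":0,"az":0},{"dx":0,"dy":4,"dz":14,"ax":0,"ay":0,"az":-0.03},{"dx":-1,"dy":9,"dz":14,"ax":0,"ay":0,"az":-0.03},{"dx":-2,"dy":14,"dz":14,"ax":0,"ay":0,"az":-0.03},{"dx":-2,"dy":19,"dz":14,"ax":0,"ay":0,"az":-0.03},{"dx":-2,"dy":24,"dz":14,"ax":0,"ay":0,"az":-0.03}]}'
python3 -m pendant '{"deltas":[{"dx":0,"dy":5,"dz":0,"ax":0,"ay":0,"az":0},{"dx":0,"dy":10,"dz":0,"ax":0,"ay":0,"az":0},{"dx":0,"dy":15,"dz":0,"ax":0,"ay":0,"az":0},{"dx":1,"dy":20,"dz":0,"ax":0,"ay":0,"az":0},{"dx":2,"dy":25,"dz":0,"ax":0,"ay":0,"az":0},{"dx":3.4,"dy":29,"dz":0,"ax":0,"ay":0,"az":0},{"dx":4.5,"dy":30.8,"dz":0,"ax":0,"ay":0,"az":0},{"dx":4.5,"dy":30.8,"dz":0,"ax":0,"ay":0,"az":0}]}'
```

```text
time: 29.45
position: [0.4511, -0.142, 0.142]
orientation: [0.08, 0.997, 0.0, -0.0]
contact_force: [0.0, 0.7, 0.1]
finger_gap: 0.03
finger_force: 15.0
time: 30.45
position: [0.4964, 0.1653, 0.1415]
orientation: [0.079, 0.997, -0.0, -0.001]
contact_force: [-0.2, -0.6, -0.0]
finger_gap: 0.0295
finger_force: 15.0
```

```bash
python3 -m pendant '{"deltas":[{"dx":0,"dy":0,"dz":-2,"ax":0,"ay":0,"az":0},{"dx":0,"dy":0,"dz":-4,"ax":0,"ay":0,"az":0},{"dx":0,"dy":0,"dz":-6,"ax":0,"ay":0,"az":0},{"dx":0,"dy":0,"dz":-8,"ax":0,"ay":0,"az":0},{"dx":0,"dy":0,"dz":-10,"ax":0,"ay":0,"az":0},{"dx":0,"dy":0,"dz":-11,"ax":0,"ay":0,"az":0},{"dx":0,"dy":0,"dz":-11,"ax":0,"ay":0,"az":0},{"dx":0,"dy":0,"dz":-11,"ax":0,"ay":0,"az":0}]}'
python3 -m pendant '{"deltas":[{"dx":0,"dy":0,"dz":-0.3,"ax":0,"ay":0,"az":0},{"dx":0,"dy":0,"dz":-0.6,"ax":0,"ay":0,"az":0},{"dx":0,"dy":0,"dz":-0.9,"ax":0,"ay":0,"az":0},{"dx":0,"dy":0,"dz":-1.2,"ax":0,"ay":0,"az":0},{"dx":0,"dy":0,"dz":-1.5,"ax":0,"ay":0,"az":0},{"dx":0,"dy":0,"dz":-1.5,"ax":0,"ay":0,"az":0},{"dx":0,"dy":0,"dz":-1.5,"ax":0,"ay":0,"az":0},{"dx":0,"dy":0,"dz":-1.5,"ax":0,"ay":0,"az":0}]}'
```

```text
time: 31.45
position: [0.4973, 0.1646, 0.0337]
orientation: [0.08, 0.997, 0.0, 0.001]
contact_force: [-0.6, 0.1, -1.2]
finger_gap: 0.0297
finger_force: 15.0
time: 32.45
position: [0.4968, 0.1644, 0.018]
orientation: [0.08, 0.997, 0.0, 0.0]
contact_force: [-0.3, -0.2, -2.1]
finger_gap: 0.0299
finger_force: 15.0
```

```bash
python3 -m pendant '{"deltas":[{"dx":0,"dy":0,"dz":-0.2,"ax":0,"ay":0,"az":0},{"dx":0,"dy":0,"dz":-0.4,"ax":0,"ay":0,"az":0},{"dx":0,"dy":0,"dz":-0.4,"ax":0,"ay":0,"az":0},{"dx":0,"dy":0,"dz":-0.4,"ax":0,"ay":0,"az":0},{"dx":0,"dy":0,"dz":-0.4,"ax":0,"ay":0,"az":0},{"dx":0,"dy":0,"dz":-0.4,"ax":0,"ay":0,"az":0},{"dx":0,"dy":0,"dz":-0.4,"ax":0,"ay":0,"az":0},{"dx":0,"dy":0,"dz":-0.4,"ax":0,"ay":0,"az":0}]}'
python3 -m pendant '{"deltas":[{"dx":0,"dy":0,"dz":0,"ax":0,"ay":0,"az":0},{"dx":0,"dy":0,"dz":0,"ax":0,"ay":0,"az":0},{"dx":0,"dy":0,"dz":0,"ax":0,"ay":0,"az":0},{"dx":0,"dy":0,"dz":0,"ax":0,"ay":0,"az":0},{"dx":0,"dy":0,"dz":0,"ax":0,"ay":0,"az":0},{"dx":0,"dy":0,"dz":0,"ax":0,"ay":0,"az":0},{"dx":0,"dy":0,"dz":0.5,"ax":0,"ay":0,"az":0},{"dx":0,"dy":0,"dz":1,"ax":0,"ay":0,"az":0}]}' 4.4 15
python3 -m pendant '{"deltas":[{"dx":0,"dy":0,"dz":3,"ax":0,"ay":0,"az":0},{"dx":0,"dy":0,"dz":7,"ax":0,"ay":0,"az":0},{"dx":0,"dy":0,"dz":11,"ax":0,"ay":0,"az":0},{"dx":-3,"dy":0,"dz":14,"ax":0,"ay":0,"az":0},{"dx":-6,"dy":0,"dz":17,"ax":0,"ay":0,"az":0},{"dx":-10,"dy":0,"dz":19,"ax":0,"ay":0,"az":0},{"dx":-11,"dy":0,"dz":20,"ax":0,"ay":0,"az":0},{"dx":-11,"dy":0,"dz":20,"ax":0,"ay":0,"az":0}]}' 8.7
```

```text
time: 33.45
position: [0.4967, 0.1644, 0.0138]
orientation: [0.08, 0.997, -0.0, 0.0]
contact_force: [-0.1, 0.1, -0.9]
finger_gap: 0.0296
finger_force: 15.0
time: 34.45
position: [0.4968, 0.1644, 0.0243]
orientation: [0.08, 0.997, 0.0, 0.0]
contact_force: [0.7, -0.1, 0.7]
finger_gap: 0.0436
finger_force: 0.0
time: 35.45
position: [0.3872, 0.1646, 0.2248]
orientation: [0.08, 0.997, 0.0, 0.001]
contact_force: [0.1, 0.4, -0.7]
finger_gap: 0.0868
finger_force: 0.0
```

```bash
python3 - <<'E'
from h import *
o=r.get_obs();print(o["position"])
w=r.get_image("wrist")[:,:,::-1]; cv2.imwrite("pics/w5f.png",w)
s=r.get_image("side")[:,:,::-1];cv2.imwrite("pics/s5f.png",s); t=r.get_image("top")[:,:,::-1];cv2.imwrite("pics/t5f.png",t)
a=cv2.resize(w,(480,360)); b=cv2.resize(s[120:260,240:340],(320,448),interpolation=cv2.INTER_CUBIC)
p=np.zeros((600,800,3),np.uint8);p[:360,:480]=a;p[:448,480:]=b
p[360:600,:400]=cv2.resize(t[190:310,115:315],(400,240),interpolation=cv2.INTER_CUBIC)
cv2.imwrite("pics/m5.png",p)
E
```

```text
[0.38717921 0.1645868  0.22483189]
```

View pics/m5.png

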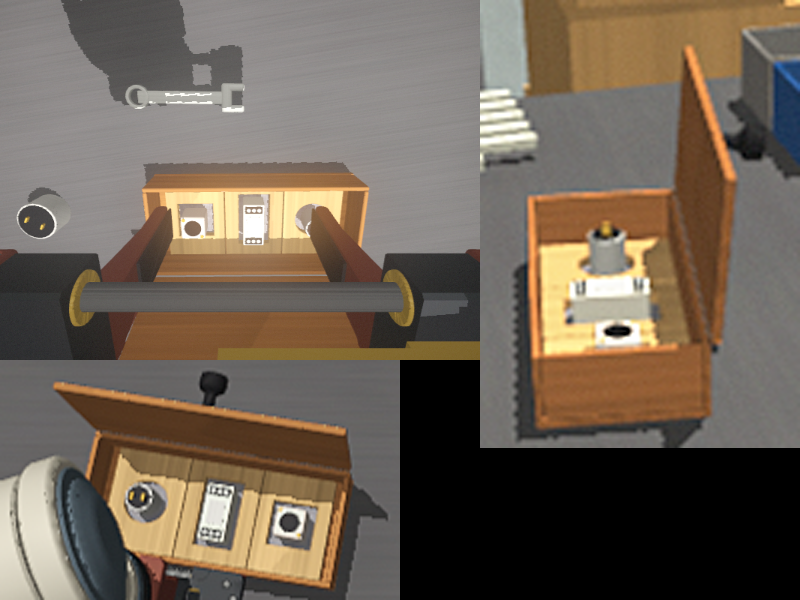

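All three parts stand upright in their pockets: round (142,500), slot (217,512) and square (290,522) in the lower-left tile. The lid measures about 1.70 rad, with its free edge at z≈0.19. Next I'll put closed fingers behind the lid, 60 mm to the −y side of the knob.

```bash
python3 -m pendant '{"deltas":[{"dx":0,"dy":0,"dz":3,"ax":0,"ay":0,"az":0},{"dx":0,"dy":-2,"dz":3,"ax":0,"ay":0,"az":0},{"dx":5,"dy":-4,"dz":3,"ax":0,"ay":0,"az":0},{"dx":10,"dy":-6,"dz":3,"ax":0,"ay":0,"az":0},{"dx":15,"dy":-8,"dz":3,"ax":0,"ay":0,"az":0},{"dx":20,"dy":-8,"dz":3,"ax":0,"ay":0,"az":0},{"dx":23,"dy":-8,"dz":3,"ax":0,"ay":0,"az":0},{"dx":23,"dy":-8,"dz":3,"ax":0,"ay":0,"az":0}]}' 0 10
python3 -m pendant '{"deltas":[{"dx":0,"dy":0,"dz":-2,"ax":0,"ay":0,"az":0},{"dx":0,"dy":0,"dz":-4,"ax":0,"ay":0,"az":0},{"dx":0,"dy":0,"dz":-6,"ax":0,"ay":0,"az":0},{"dx":0,"dy":0,"dz":-8,"ax":0,"ay":0,"az":0},{"dx":0,"dy":0,"dz":-9.8,"ax":0,"ay":0,"az":0},{"dx":0,"dy":0,"dz":-9.8,"ax":0,"ay":0,"az":0},{"dx":0,"dy":0,"dz":-9.8,"ax":0,"ay":0,"az":0},{"dx":0,"dy":0,"dz":-9.8,"ax":0,"ay":0,"az":0}]}'
cat > lid.py <<'E'
from h import *
import sys
# fingertip front-corner waypoints for lid angle th at radius rho -> deltas (cm) from the current pose
p=r.get_obs()["position"];e=np.array([.988,-.153]);b=np.array([.553,.0946])
for th in map(float,sys.argv[2:]):
    rho=float(sys.argv[1]);c,s=np.cos(th),np.sin(th)
    u=-rho*c+.008*s+.010;w=rho*s+.008*c
    P=np.array([*(b+u*e),.062+w-.0105]);print(th,np.round((P-p)*100,1))
E
python3 lid.py .11 1.7 1.5 1.35 1.2 1.05 .9 .75 .6 .45 .3 .15 0
```

```text
time: 36.6
position: [0.6181, 0.0837, 0.2494]
orientation: [0.08, 0.997, -0.001, -0.003]
contact_force: [-0.5, 0.2, -1.0]
finger_gap: 0.0105
finger_force: 0.0
time: 37.6
position: [0.6172, 0.0844, 0.1571]
orientation: [0.08, 0.997, 0.0, 0.001]
contact_force: [0.1, 0.1, -0.2]
finger_gap: 0.0004
finger_force: 0.0
1.7 [-3.2  0.5  0.2]
1.5 [-5.4  0.9  0.5]
1.35 [-7.   1.1  0.3]
1.2 [-8.6  1.4 -0. ]
1.05 [-10.2   1.6  -0.6]
0.9 [-11.6   1.8  -1.5]
0.75 [-12.8   2.   -2.5]
0.6 [-14.    2.2  -3.7]
0.45 [-14.9   2.3  -5.1]
0.3 [-15.6   2.4  -6.5]
0.15 [-16.1   2.5  -8.1]
0.0 [-16.3   2.5  -9.8]
```

```bash
python3 -m pendant '{"deltas":[{"dx":-1.6,"dy":0.2,"dz":0,"ax":0,"ay":0,"az":0},{"dx":-2.6,"dy":0.4,"dz":0,"ax":0,"ay":0,"az":0},{"dx":-3.2,"dy":0.5,"dz":0.1,"ax":0,"ay":0,"az":0},{"dx":-4.3,"dy":0.7,"dz":0.2,"ax":0,"ay":0,"az":0},{"dx":-5.4,"dy":0.9,"dz":0.3,"ax":0,"ay":0,"az":0},{"dx":-6.2,"dy":1,"dz":0.3,"ax":0,"ay":0,"az":0},{"dx":-7,"dy":1.1,"dz":0.3,"ax":0,"ay":0,"az":0},{"dx":-7.8,"dy":1.2,"dz":0.1,"ax":0,"ay":0,"az":0}]}'
```

```text
time: 38.6
position: [0.5383, 0.0967, 0.1571]
orientation: [0.08, 0.997, 0.0, 0.0]
contact_force: [2.0, 0.2, 0.8]
finger_gap: 0.0002
finger_force: 0.8
```

```bash
python3 -m pendant '{"deltas":[{"dx":-0.8,"dy":0.2,"dz":-0.1,"ax":0,"ay":0,"az":0},{"dx":-1.6,"dy":0.3,"dz":-0.4,"ax":0,"ay":0,"az":0},{"dx":-2.4,"dy":0.4,"dz":-0.7,"ax":0,"ay":0,"az":0},{"dx":-3.1,"dy":0.5,"dz":-1.1,"ax":0,"ay":0,"az":0},{"dx":-3.8,"dy":0.6,"dz":-1.6,"ax":0,"ay":0,"az":0},{"dx":-4.4,"dy":0.7,"dz":-2.1,"ax":0,"ay":0,"az":0},{"dx":-5,"dy":0.8,"dz":-2.6,"ax":0,"ay":0,"az":0},{"dx":-5.6,"dy":0.9,"dz":-3.2,"ax":0,"ay":0,"az":0}]}'; python3 lid.py .11 .6 .45 .3 .15 0
```

```text
time: 39.6
position: [0.4823, 0.1053, 0.1244]
orientation: [0.08, 0.997, -0.0, -0.0]
contact_force: [-0.1, -0.4, 2.0]
finger_gap: 0.0005
finger_force: 0.5
0.6 [-0.5  0.1 -0.4]
0.45 [-1.4  0.2 -1.8]
0.3 [-2.1  0.3 -3.3]
0.15 [-2.6  0.4 -4.9]
0.0 [-2.8  0.5 -6.5]
```

```bash
python3 -m pendant '{"deltas":[{"dx":-0.5,"dy":0.1,"dz":-0.5,"ax":0,"ay":0,"az":0},{"dx":-1,"dy":0.2,"dz":-1.1,"ax":0,"ay":0,"az":0},{"dx":-1.4,"dy":0.2,"dz":-1.8,"ax":0,"ay":0,"az":0},{"dx":-1.8,"dy":0.3,"dz":-2.6,"ax":0,"ay":0,"az":0},{"dx":-2.1,"dy":0.3,"dz":-3.3,"ax":0,"ay":0,"az":0},{"dx":-2.4,"dy":0.4,"dz":-4.1,"ax":0,"ay":0,"az":0},{"dx":-2.6,"dy":0.4,"dz":-4.9,"ax":0,"ay":0,"az":0},{"dx":-2.7,"dy":0.4,"dz":-5.5,"ax":0,"ay":0,"az":0}]}'
```

```text
time: 40.6
position: [0.4555, 0.1094, 0.0692]
orientation: [0.08, 0.997, 0.0, -0.0]
contact_force: [0.2, -0.2, 1.0]
finger_gap: 0.0005
finger_force: 0.4
```

```bash
python3 -m pendant '{"deltas":[{"dx":0,"dy":0,"dz":-0.2,"ax":0,"ay":0,"az":0},{"dx":0,"dy":0,"dz":-0.4,"ax":0,"ay":0,"az":0},{"dx":0,"dy":0,"dz":-0.6,"ax":0,"ay":0,"az":0},{"dx":0,"dy":0,"dz":-0.7,"ax":0,"ay":0,"az":0},{"dx":0,"dy":0,"dz":-0.8,"ax":0,"ay":0,"az":0},{"dx":0,"dy":0,"dz":-0.8,"ax":0,"ay":0,"az":0},{"dx":0,"dy":0,"dz":-0.8,"ax":0,"ay":0,"az":0},{"dx":0,"dy":0,"dz":-0.8,"ax":0,"ay":0,"az":0}]}'
python3 -m pendant '{"deltas":[{"dx":0,"dy":0,"dz":-0.1,"ax":0,"ay":0,"az":0},{"dx":0,"dy":0,"dz":-0.15,"ax":0,"ay":0,"az":0},{"dx":0,"dy":0,"dz":-0.2,"ax":0,"ay":0,"az":0},{"dx":0,"dy":0,"dz":-0.2,"ax":0,"ay":0,"az":0},{"dx":0,"dy":0,"dz":-0.2,"ax":0,"ay":0,"az":0},{"dx":0,"dy":0,"dz":-0.2,"ax":0,"ay":0,"az":0},{"dx":0,"dy":0,"dz":-0.2,"ax":0,"ay":0,"az":0},{"dx":0,"dy":0,"dz":-0.2,"ax":0,"ay":0,"az":0}]}'
```

```text
time: 41.6
position: [0.4557, 0.1094, 0.0618]
orientation: [0.08, 0.997, -0.0, 0.0]
contact_force: [0.9, -0.1, 0.1]
finger_gap: 0.0008
finger_force: 0.0
time: 42.6
position: [0.4557, 0.1094, 0.0598]
orientation: [0.08, 0.997, -0.0, 0.0]
contact_force: [0.5, -0.6, -0.5]
finger_gap: 0.0001
finger_force: 0.0
```

```bash
python3 -m pendant '{"deltas":[{"dx":0,"dy":0,"dz":-0.1,"ax":0,"ay":0,"az":0},{"dx":0,"dy":0,"dz":-0.15,"ax":0,"ay":0,"az":0},{"dx":0,"dy":0,"dz":-0.2,"ax":0,"ay":0,"az":0},{"dx":0,"dy":0,"dz":-0.25,"ax":0,"ay":0,"az":0},{"dx":0,"dy":0,"dz":-0.25,"ax":0,"ay":0,"az":0},{"dx":0,"dy":0,"dz":-0.25,"ax":0,"ay":0,"az":0},{"dx":0,"dy":0,"dz":-0.25,"ax":0,"ay":0,"az":0},{"dx":0,"dy":0,"dz":-0.25,"ax":0,"ay":0,"az":0}]}'
python3 -c "
from h import *
s=r.get_image('side')[:,:,::-1];cv2.imwrite('pics/s6.png',cv2.resize(s[130:260,220:350],(600,600),interpolation=cv2.INTER_CUBIC))"
```

```text
time: 43.6
position: [0.4557, 0.1094, 0.0573]
orientation: [0.08, 0.997, -0.0, 0.0]
contact_force: [0.1, 0.1, -0.5]
finger_gap: 0.0005
finger_force: 0.0
```

View pics/s6.png

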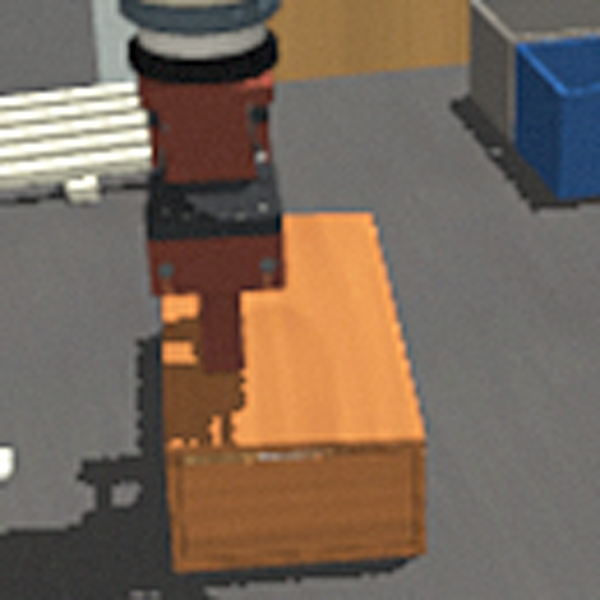

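s6 shows the lid nearly flush along (170–420,445). I'll keep pressing until the force shows it is seated.

```bash
python3 -m pendant '{"deltas":[{"dx":0,"dy":0,"dz":-0.1,"ax":0,"ay":0,"az":0},{"dx":0,"dy":0,"dz":-0.15,"ax":0,"ay":0,"az":0},{"dx":0,"dy":0,"dz":-0.2,"ax":0,"ay":0,"az":0},{"dx":0,"dy":0,"dz":-0.25,"ax":0,"ay":0,"az":0},{"dx":0,"dy":0,"dz":-0.25,"ax":0,"ay":0,"az":0},{"dx":0,"dy":0,"dz":-0.25,"ax":0,"ay":0,"az":0},{"dx":0,"dy":0,"dz":-0.25,"ax":0,"ay":0,"az":0},{"dx":0,"dy":0,"dz":-0.25,"ax":0,"ay":0,"az":0}]}'
```

```text
time: 44.65
position: [0.4557, 0.1094, 0.0548]
orientation: [0.08, 0.997, -0.0, 0.0]
contact_force: [0.2, 0.3, -0.0]
finger_gap: 0.0005
finger_force: 0.0
```

```bash
for i in 1; do python3 -m pendant '{"deltas":[{"dx":0,"dy":0,"dz":-0.1,"ax":0,"ay":0,"az":0},{"dx":0,"dy":0,"dz":-0.2,"ax":0,"ay":0,"az":0},{"dx":0,"dy":0,"dz":-0.25,"ax":0,"ay":0,"az":0},{"dx":0,"dy":0,"dz":-0.25,"ax":0,"ay":0,"az":0},{"dx":0,"dy":0,"dz":-0.25,"ax":0,"ay":0,"az":0},{"dx":0,"dy":0,"dz":-0.25,"ax":0,"ay":0,"az":0},{"dx":0,"dy":0,"dz":-0.25,"ax":0,"ay":0,"az":0},{"dx":0,"dy":0,"dz":-0.25,"ax":0,"ay":0,"az":0}]}'; done
```

```text
time: 45.65
position: [0.4557, 0.1094, 0.053]
orientation: [0.08, 0.997, 0.0, 0.0]
contact_force: [-2.3, -0.4, 5.5]
finger_gap: 0.0005
finger_force: 2.6
```

```bash
python3 -m pendant '{"deltas":[{"dx":0,"dy":0,"dz":-0.05,"ax":0,"ay":0,"az":0},{"dx":0,"dy":0,"dz":-0.1,"ax":0,"ay":0,"az":0},{"dx":0,"dy":0,"dz":-0.1,"ax":0,"ay":0,"az":0},{"dx":0,"dy":0,"dz":-0.1,"ax":0,"ay":0,"az":0},{"dx":0,"dy":0,"dz":-0.1,"ax":0,"ay":0,"az":0},{"dx":0,"dy":0,"dz":-0.1,"ax":0,"ay":0,"az":0},{"dx":0,"dy":0,"dz":-0.1,"ax":0,"ay":0,"az":0},{"dx":0,"dy":0,"dz":-0.1,"ax":0,"ay":0,"az":0}]}'
```

```text
time: 46.65
position: [0.4558, 0.1094, 0.0529]
orientation: [0.08, 0.997, 0.0, 0.0]
contact_force: [-4.6, -0.2, 10.0]
finger_gap: 0.0006
finger_force: 5.0
```

A hard stop: 10 N with no movement. Retreating for the final check.

```bash
python3 -m pendant '{"deltas":[{"dx":0,"dy":0,"dz":2,"ax":0,"ay":0,"az":0},{"dx":0,"dy":0,"dz":6,"ax":0,"ay":0,"az":0},{"dx":0,"dy":0,"dz":11,"ax":0,"ay":0,"az":0},{"dx":0,"dy":0,"dz":15,"ax":0,"ay":0,"az":0},{"dx":-2,"dy":-5,"dz":15,"ax":0,"ay":0,"az":0},{"dx":-4,"dy":-10,"dz":15,"ax":0,"ay":0,"az":0},{"dx":-4,"dy":-15,"dz":15,"ax":0,"ay":0,"az":0},{"dx":-4,"dy":-20,"dz":15,"ax":0,"ay":0,"az":0}]}'
python3 - <<'E'
from h import *
s=r.get_image('side')[:,:,::-1];t=r.get_image('top')[:,:,::-1]
a=s[160:260,230:330].copy();k=4;a=cv2.resize(a,None,fx=k,fy=k,interpolation=cv2.INTER_CUBIC)
b=cv2.resize(t[190:310,140:500],(720,240),interpolation=cv2.INTER_CUBIC);kb=2
S=cam('side');T=cam('top');c=np.array([.497,.164]);e=np.array([.988,-.153]);f=np.array([.153,.988])
for u in(-.066,.066):
  for w in(-.146,.146):
    P=[*(c+u*e+w*f),.070]
    q=proj(S,P);cv2.circle(a,(int((q[0]-230+.5)*k),int((q[1]-160+.5)*k)),3,(0,255,0),1)
    q=proj(T,P);cv2.circle(b,(int((q[0]-140+.5)*kb),int((q[1]-190+.5)*kb)),3,(0,255,0),1)
p=np.zeros((600,720,3),np.uint8);p[:240]=b;p[240:600,:400]=a[20:380]
cv2.imwrite('pics/m7.png',p)
E
```

```text
time: 47.65
position: [0.4156, -0.0921, 0.2025]
orientation: [0.08, 0.997, -0.0, 0.001]
contact_force: [1.3, -0.3, 0.6]
finger_gap: 0.0004
finger_force: 0.0
```

View pics/m7.png

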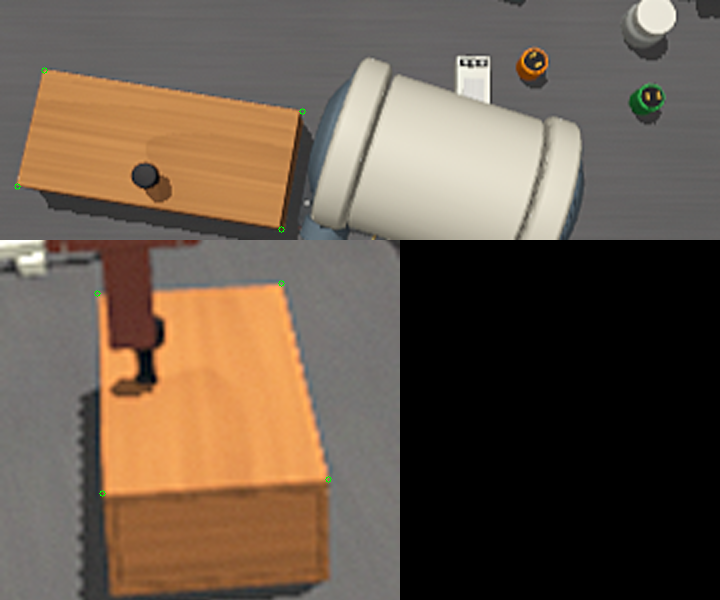

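m7 shows the lid's corners coinciding with the projected shut corners in both views: top (44,70), (302,111), (281,229), (17,186) and side (97,293), (281,283), (328,479), (102,493). The lid is fully shut and the robot is clear of everything.

```bash
python3 -c "
from cell import r
print(r.sign_off())"
```

```text
the job is handed in; nothing more can be done
None
```

The small capacitor, lampholder and short driver are upright in their pockets, the lid is fully shut, the big capacitor and long driver were left alone, and the job is handed in at about 48 s.

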